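Fit the planer's belt pulley onto its five-stud hub

TASK

Fit the aluminium belt pulley with the five holes onto the drive hub with the five studs: lift it by its tall boss, set it lightly on the stud tips, turn it until all five holes line up and it drops over the studs, and slide it down fully home, boss up and flat on the hub's flange. Never force it down or jam it against the studs, and leave the spare pulley and the other loose things on the bench where they are.

Things in the scene. Friction and masses are not known exactly. Their poses are not given: they have to be found in the camera images.
- pulley: The pulley to fit: aluminium disc 124 mm across, 14 mm thick, V groove in its rim, tall round boss in the middle of its top. 0.4 to 0.65 kg. Five through holes, 12 mm wide, every 72 degrees on a circle of 42 mm radius, one on its +x axis. Origin: centre of the underside; z up through the boss. Starts flat on the bench, boss up, at any yaw.
- boss_top (a point): Centre of the flat top of the pulley's boss, 64 mm above the pulley's underside. The boss is 34 mm in diameter (flared to 44 mm over its lowest 8 mm). Grip it with the fingertips 30 mm or more above the pulley's underside: once it is home, the studs stand 14 mm above the disc round the boss, their nearest sides 37 mm from the axis.
- hub_base: Fixed wooden block 150 x 150 x 40 mm on the bench that carries the drive hub, axis upright. Origin: centre of the block's underside. Its yaw varies and says nothing about where the studs point.
- seat (a point): Centre of the top of the hub's dark steel flange (120 mm across), 60 mm above the bench, on the vertical hub axis. The pulley is home when its underside lies on this flange. The hub is on a stiff spindle that stays put (it slips only above about 2 N m); its angle is random and NOT measured: this point's axes do not follow the studs.
- stud_tips (a point): On the hub axis, level with the stud tips, 28 mm above the flange. Five steel studs, 10 mm thick, every 72 degrees on a circle of 42 mm radius; the last 3.5 mm taper to a flat 7.6 mm tip. Find them by sight or feel: a pulley not lined up rests on the tips; lined up, it drops freely. A 72 degree (1.26 rad) turn always finds them. Touch down at 10 mm/s, press with 5 to 10 N; over 60 N, even for a moment, fails.
- spare: Spare aluminium pulley, not to be used: 86 mm across, no holes, with the same boss (34 mm diameter, top 64 mm above the bench). Origin: centre of its underside. It and the five-hole pulley may lie in either one's place.
- wrench: Loose steel wrench, 190 mm long, lying on the bench; origin under its middle.
- screwdriver: Loose screwdriver lying on the bench; origin under its middle.
- hammer: Loose hammer, 270 mm long, lying on the bench; origin under its middle.
- jar: Loose glass jar with a steel cap, 66 mm across and 85 mm tall; origin: centre of its underside.
- offcut: Loose wooden offcut, 110 x 45 x 38 mm; origin: centre of its underside.
- square: Loose try square, wooden stock 115 mm long and steel blade 150 mm long, lying flat; origin under the middle of the stock.
Things that resemble listed ones, but are neither listed nor needed, are in the scene too. What is shaped like the pulley but orange or turquoise is not meant.

How it is judged:
On the way, in this order (a step that is already met when the one before it is completed fails the run):
1. the five-hole pulley is lifted clear of the bench, boss up (height (world z) of pulley above 0.03 m and angle between pulley's own z axis and vertical below 0.35 rad), for 0.2 s.
2. the pulley is fully home on the hub, over all five studs (z of pulley in the frame of seat between -0.003 and 0.003 m and horizontal distance between pulley and seat below 0.004 m and angle between pulley's own z axis and vertical below 0.05 rad), for 0.2 s.
At the end, for the whole second after the job is handed in: The five-hole pulley sits on the hub over all five studs, boss up (tilt under 0.05 rad), its underside within 3 mm of the flange and its axis within 4 mm of the hub's, at rest and released (all of step 2 and linear speed of pulley below 0.01 m/s and angular speed of pulley below 0.1 rad/s and contact force between the fingers and pulley below 0.05 N); the robot touches nothing.
It fails at once if the pulley is forced against the hub or its studs with more than 60 N (contact force between pulley and hub_base above 60 N).
It fails at once if the spare pulley or another loose thing on the bench is moved by more than 40 mm (distance of any of spare, wrench, screwdriver, hammer, jar, offcut, square from where it was at the start of the episode above 0.04 m).
It also fails if it takes over 72 s, if anything falls off the work surface, if the arm or the gripper's body presses on something with over 40 N, if the wrist force passes 120 N, or if a joint passes its speed limit or range.

ROBOT

A 7-joint arm with a two-finger parallel gripper is mounted at the origin on the work surface. World frame = base frame: x ahead of the robot, y to its left, z up, the work surface at z = 0. Lengths are in m, angles in rad, forces in N, time in s.
With the tool pointing down it reaches from about 0.425 to 0.95 m from the base axis. Payload 4.7 kg.
Tool frame: the origin (TCP) lies on the centre line of the jaws, within the pads' length; the fingertips stand robot.nose_length ahead of it and the grasp point (between the pads) lies 8 mm behind it (robot.nose_length is the distance from the TCP to the fingertips, in m); z points along the fingers, y is the line along which they close (so a half turn about z gives the same grasp; the last joint's range is limited). The gripper opens to 85 mm and grips with 20 to 120 N. Pads are 22 mm wide; open, the fingers measure 114 mm over their backs; the gripper's body (76 mm by 85 mm) begins 54 mm behind the grasp point. The pads swing forward as they close: fully open they stand 13 mm farther back than shut.
Start: joints at [1.319, 0.469, -0.049, 1.532, 0.024, 1.141, -0.082], TCP at [0.149, -0.658, 0.242] pointing down, gripper open.
Joint ranges: [-2.59, 2.59], [-0.33, 1.99], [-1.39, 1.29], [0.1, 2.45], [-1.04, 4.18], [0.21, 1.99], [-2.66, 2.66]. Speed limits (rad/s): [2.57, 2.57, 3.14, 3.14, 3.14, 3.14, 3.14].

INTERFACE

Orientations are given as [roll, pitch, yaw] about the fixed x, y, z axes, in that order (R = Rz(yaw) Ry(pitch) Rx(roll)).
In Python, from plant import robot gives the robot as it stands. Calls block until the motion is done:
- robot.goto(position, orientation): joint-space move of the TCP to a pose.
- robot.move_straight(position, vel=0.15, attitude=None, contact_N=None): straight line of the TCP; attitude=None keeps the orientation; vel is the mean speed in m/s. With contact_N (N) it stops when the force on the tool has changed by that much, and returns True; else False.
- robot.move_joints(angles): joint-space move.
- robot.grip(opening, strength=None): opening from 0.0 (shut) to 1.0 (fully open); strength is the grip in N (None keeps the last); returns when the fingers have stopped.
- robot.sleep(seconds).
- robot.inverse_kinematics(position, orientation): joint angles nearest the present ones, or None.
- robot.sense(): the state.
- robot.grab_frame(name): name is "side" or "top" or "wrist"; returns a dict with "image" (420x560x3 uint8, red, green, blue), "range_z" (420x560 float32, m along the optical axis (not along the pixel's ray), 0 where there is no reading), "fx", "fy", "cx", "cy" (pixels), "dist_coeffs" ([k1, k2, p1, p2, k3] as OpenCV has them; the pictures are not rectified), "R" (3x3) and "t" (3): a world point X has camera coordinates R X + t. Camera axes: x right, y down, z forward; pixel columns grow to the right and rows downward; lengths in m; the calibration is good to about 2 mm. A picture is of the moment at which its call begins.
A pose or a line that the arm cannot do raises robot.IKError and nothing moves.
- robot.close_job(): hands the job in; it is judged then, once.
The state is a dict: "t": time; "joint_pos": joint angles; "joint_velocities": joint speeds; "effort": joint torques, N m; "tcp_pos": TCP position; "tcp_rot": TCP orientation; "wrist_force": force on the tool from outside, world axes, zero at the start; "torque": the same for the moment, N m; "opening": opening from 0.0 (shut) to 1.0 (fully open); "gripper_force": force on a finger pad.
Only numpy, scipy, OpenCV 4.12 (cv2) and the standard library are available. Lean on these libraries where they do the work, as an engineer would, in place of code of your own. Each camera call takes 0.05 s, during which the arm holds its last target. There are 200 camera calls.

## Working session

There is one attempt and no reset: what is moved stays moved. The work goes in short steps, each a Python script; the robot and the scene stay as the last script left them, time stands still between calls to the robot, and variables do not carry over. Pictures are saved under pics/ and viewed, at most 10 in all, crops included, and the job is handed in when it is done.

```bash
mkdir -p pics; ls
cat > h.py <<'E'
import numpy as np, cv2
from plant import robot
def save(n,name):
    f=robot.grab_frame(n); cv2.imwrite(f'pics/{name}.png',cv2.cvtColor(f['image'],cv2.COLOR_RGB2BGR)); np.savez(f'pics/{name}.npz',**f); return f
def K(f): return np.array([[f['fx'],0,f['cx']],[0,f['fy'],f['cy']],[0,0,1.]])
def ray(f,px):
    p=cv2.undistortPoints(np.array(px,float).reshape(-1,1,2),K(f),np.array(f['dist_coeffs'],float)).reshape(-1,2)
    d=np.c_[p,np.ones(len(p))]@np.array(f['R']); return -np.array(f['R']).T@np.array(f['t']),d
def on_plane(f,px,z):
    c,d=ray(f,px); return c+d*((z-c[2])/d[:,2])[:,None]
def cloud(f):
    z=f['range_z']; v,u=np.nonzero(z>0); c,d=ray(f,np.c_[u,v]); P=np.full(z.shape+(3,),np.nan)
    P[v,u]=c+d*z[v,u][:,None]; return P
E
python3 - <<'E'
from h import *
f=save('top','top0'); g=save('side','side0')
s=robot.sense(); print(s['t'],s['tcp_rot'],robot.nose_length,s['opening'])
for n in (f,g): print(-np.array(n['R']).T@n['t'],n['fx'])
cv2.imwrite('pics/both.png',cv2.resize(np.hstack([cv2.imread('pics/top0.png')]),(800,600)))
E
```

```text
pics
0.1 [-3.13982492e+00  4.89508945e-05  2.22832488e-01] 0.011 0.9970372418001567
[ 0.43139658 -0.03713816  1.20480807] 437.45672492093456
[-0.06739697  0.86445668  0.71545918] 412.8355212730695
```

View pics/both.png

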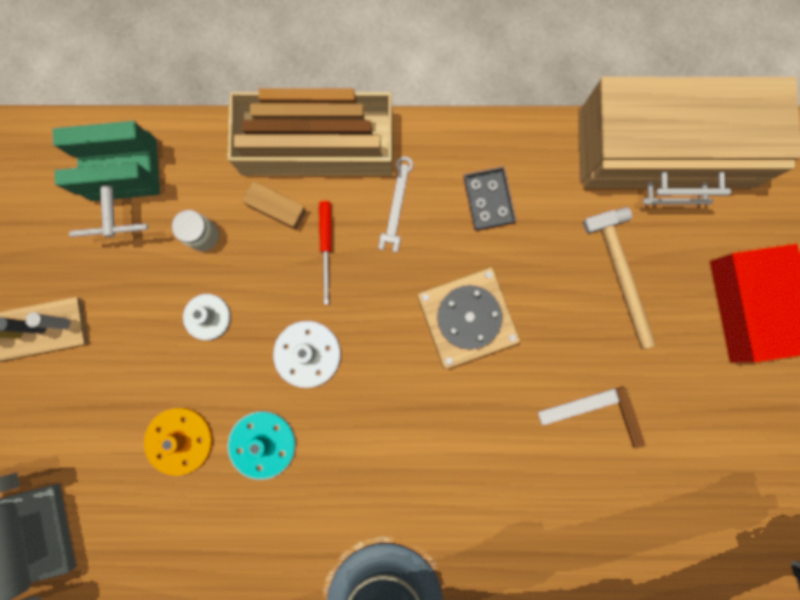

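The top view (800-wide scale) shows three candidates. The bare white disc with five holes at (307,354) fits the description. The smaller one at (207,317) without holes is the spare, and the orange (178,441) and turquoise (261,445) ones are decoys. The hub with five studs is at (469,317). Next I'll confirm this in a crop and measure.

Run:
```python
from h import *
f=dict(np.load('pics/top0.npz')); im=cv2.imread('pics/top0.png')
P=cloud(f); print('bench z',np.nanmedian(P[270:290,260:300,2]))
hsv=cv2.cvtColor(im,cv2.COLOR_BGR2HSV)
m=((hsv[...,1]<60)&(hsv[...,2]>150)).astype(np.uint8)
m[:200]=0; m[:,:120]=0; m[:,245:]=0
cs,_=cv2.findContours(m,cv2.RETR_EXTERNAL,cv2.CHAIN_APPROX_NONE)
for c in cs:
    if cv2.contourArea(c)<400: continue
    q=on_plane(f,c.reshape(-1,2),0.014)[:,:2].astype(np.float32)
    (x,y),r=cv2.minEnclosingCircle(q); e=cv2.fitEllipse(q); print('disc',c.reshape(-1,2).mean(0),(x,y),2*r,e)
def top(name,u0,u1,v0,v1,z0,z1):
    Q=P[v0:v1,u0:u1]; k=(Q[...,2]>z0)&(Q[...,2]<z1); q=Q[k]; print(name,k.sum(),np.median(q,0),(q.max(0)+q.min(0))/2,np.ptp(q,axis=0))
top('boss',190,240,225,275,.055,.075)
top('flange',295,365,185,260,.052,.068)
top('tips',295,365,185,260,.075,.1)
top('block',285,370,180,265,.032,.046)
# flange by colour
m=((hsv[...,1]<70)&(hsv[...,2]<140)).astype(np.uint8); k=np.zeros_like(m);k[185:260,290:368]=1; m*=k
c=max(cv2.findContours(m,cv2.RETR_EXTERNAL,cv2.CHAIN_APPROX_NONE)[0],key=cv2.contourArea)
q=on_plane(f,c.reshape(-1,2),0.06)[:,:2].astype(np.float32); print('flange',cv2.fitEllipse(q),cv2.minEnclosingCircle(q))
a=cv2.resize(im[215:285,175:255],(400,350),interpolation=cv2.INTER_CUBIC);b=cv2.resize(im[187:257,288:368],(400,350),interpolation=cv2.INTER_CUBIC)
cv2.imwrite('pics/crop1.png',np.hstack([a,b]))
```

```text
bench z -7.197136801628812e-05
disc [214.38461538 247.8       ] (0.45862749218940735, 0.15043896436691284) 0.12789905071258545 ((0.4591957926750183, 0.15011976659297943), (0.12375577539205551, 0.1252792626619339), 170.58021545410156)
disc [143.98888889 221.52222222] (0.529751718044281, 0.34319719672203064) 0.08906969428062439 ((0.529857873916626, 0.3432941138744354), (0.08603978902101517, 0.08693047612905502), 168.13848876953125)
boss 132 [0.45677942 0.15067994 0.06388288] [0.4567481  0.15071623 0.06329293] [0.03117491 0.03237572 0.01215389]
flange 1548 [ 0.52521658 -0.15446004  0.06021611] [ 0.52592983 -0.15458637  0.05995062] [0.11666605 0.11594309 0.01486084]
tips 65 [ 0.52812466 -0.16275844  0.08671636] [ 0.52568654 -0.15751004  0.0841967 ] [0.0872642  0.08637677 0.01796939]
block 1477 [ 0.51902027 -0.1479363   0.04008008] [ 0.52519897 -0.15388076  0.03903268] [0.18797512 0.18666093 0.01379225]
flange ((0.5259009003639221, -0.1558254063129425), (0.11227003484964371, 0.11338061094284058), 174.54908752441406) ((0.5259325504302979, -0.1555732637643814), 0.05791501700878143)
```

View pics/crop1.png

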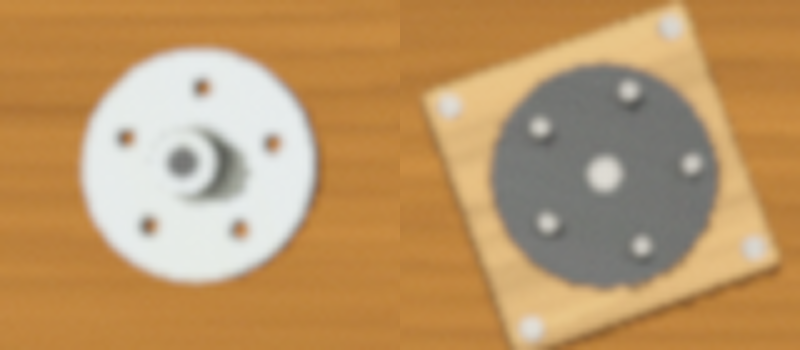

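The crop confirms it: the left disc has five holes and a tall boss, and the right one is the hub with five studs. The measured sizes match (124 mm disc, boss top 64 mm, flange at 60 mm). Next I'll take close looks from the wrist camera.

Run:
```python
from h import *
hub=np.array([.526,-.1555]);pul=np.array([.4575,.1505])
for n,p in(('hub',hub),('pul',pul)):
    for y in (-1.2,-.6,0,.6,1.2):
        q=robot.inverse_kinematics([*p,.2],[np.pi,0,y]); print(n,y,None if q is None else np.round(q,2))
robot.goto([hub[0],hub[1],.33],[np.pi,0,0]); a=save('wrist','whub')
robot.goto([pul[0],pul[1],.33],[np.pi,0,0]); b=save('wrist','wpul'); print(robot.sense()['t'])
print(-a['R'].T@a['t'])
cv2.imwrite('pics/w.png',cv2.resize(np.hstack([cv2.imread('pics/whub.png'),cv2.imread('pics/wpul.png')]),(800,300)))
```

```text
hub -1.2 [ 0.33  0.31 -0.15  1.88  0.06  0.96 -2.61]
hub -0.6 [ 0.43  0.32 -0.27  1.87  0.1   0.96 -2.06]
hub 0 [ 0.53  0.34 -0.39  1.87  0.15  0.97 -1.5 ]
hub 0.6 [ 0.6   0.35 -0.49  1.86  0.2   0.98 -0.94]
hub 1.2 [ 0.67  0.36 -0.58  1.86  0.24  0.99 -0.38]
pul -1.2 [ 0.6   0.52 -1.3   1.98  0.57  1.09  2.56]
pul -0.6 [-1.02  0.23  0.72  2.06 -0.19  0.92 -2.36]
pul 0 [ 0.47  0.39 -1.07  1.99  0.4   1.   -2.37]
pul 0.6 [ 0.44  0.37 -1.03  1.99  0.38  0.99 -1.74]
pul 1.2 [ 0.47  0.38 -1.07  1.99  0.4   1.   -1.16]
3.6583
[ 0.59440564 -0.1555504   0.46017189]
```

View pics/w.png

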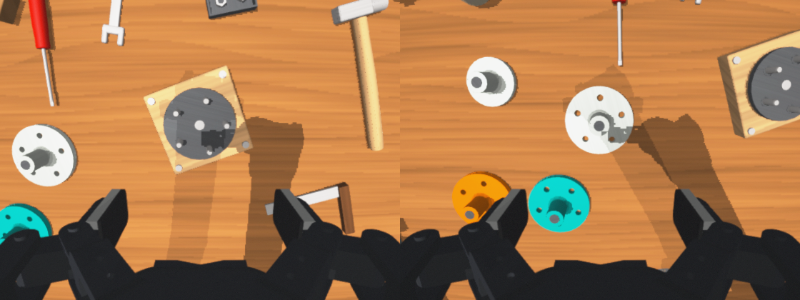

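The left half (hub view) has the flange at about (200,125) with five studs. The right half has the five-hole pulley at about (600,120). Next I'll extract the hole and stud angles from colour and depth.

Run:
```python
from h import *
def fit5(q,c0):
    q=np.array(q); th=np.arctan2(*(q-c0).T[::-1]); z=np.exp(5j*th).mean(); return np.angle(z)/5,abs(z)
a=dict(np.load('pics/whub.npz'));b=dict(np.load('pics/wpul.npz'));t=dict(np.load('pics/top0.npz'))
for nm,f in(('wrist',a),('top',t)):
    P=cloud(f); c=np.array([.526,-.1555]); D=np.hypot(P[...,0]-c[0],P[...,1]-c[1])
    fl=(D<.07)&(abs(P[...,2]-.06)<.004); q=P[fl]; print(nm,'flange',fl.sum(),(q.max(0)+q.min(0))/2,q[:,2].mean(),np.ptp(q,axis=0))
    st=((D>.03)&(D<.056)&(P[...,2]>.076)&(P[...,2]<.096)).astype(np.uint8)
    n,l,s,ce=cv2.connectedComponentsWithStats(st); C=[]
    for i in range(1,n):
        if s[i,4]>=3: C.append(on_plane(f,ce[i],.088)[0]); print(' stud',ce[i].round(1),s[i,4],C[-1].round(4),np.nanmax(P[l==i][:,2]).round(4))
    C=np.array(C)[:,:2]; print(' mean',C.mean(0),'phase deg',np.degrees(fit5(C,C.mean(0))[0]),fit5(C,C.mean(0))[1], np.hypot(*(C-C.mean(0)).T))
for nm,f in(('wrist',b),('top',t)):
    c0=np.array([.4575,.1505]); P=cloud(f)
    Z=P[...,2]; D=np.hypot(P[...,0]-c0[0],P[...,1]-c0[1])
    k=(D<.03)&(abs(Z-.064)<.003); q=P[k]; print(nm,'boss',k.sum(),(q.max(0)+q.min(0))/2,np.ptp(q,axis=0))
    hsv=cv2.cvtColor(f['image'],cv2.COLOR_RGB2HSV)
    v,u=np.mgrid[:420,:560]; W=on_plane(f,np.c_[u.ravel(),v.ravel()],.014).reshape(420,560,3)
    d=np.hypot(W[...,0]-c0[0],W[...,1]-c0[1])
    h=((d>.03)&(d<.054)&(hsv[...,1]>60)).astype(np.uint8)
    n,l,s,ce=cv2.connectedComponentsWithStats(h); C=[]
    for i in range(1,n):
        if s[i,4]>=4: C.append(on_plane(f,ce[i],.014)[0]); print(' hole',ce[i].round(1),s[i,4],C[-1].round(4))
    C=np.array(C)[:,:2];m=C.mean(0); print(' mean',m,'phase',np.degrees(fit5(C,m)[0]),fit5(C,m)[1],np.hypot(*(C-m).T))
```

```text
wrist flange 7620 [ 0.52491773 -0.15391364  0.06013069] 0.05886808208548156 [0.11889495 0.11916932 0.00761118]
 stud [288.1 141. ] 67 [ 0.5664 -0.1634  0.088 ] 0.0893
 stud [246.5 158.4] 75 [ 0.5481 -0.1187  0.088 ] 0.088
 stud [316.9 175.5] 71 [ 0.5295 -0.1948  0.088 ] 0.0882
 stud [250.9 201.8] 70 [ 0.4999 -0.1224  0.088 ] 0.0884
 stud [293.1 211.8] 71 [ 0.4884 -0.1693  0.088 ] 0.088
 mean [ 0.52646842 -0.15371096] phase deg -13.718966969067752 0.9999748068947029 [0.04111202 0.0411486  0.04120109 0.04105477 0.04112588]
top flange 1427 [ 0.52569241 -0.1546337   0.06000885] 0.06014347962237552 [0.11619122 0.11584843 0.0079531 ]
 stud [332.5 205.5] 14 [ 0.5656 -0.1636  0.088 ] 0.0902
 stud [315.  212.5] 12 [ 0.5474 -0.1186  0.088 ] 0.0932
 stud [345.2 220. ] 10 [ 0.5282 -0.1958  0.088 ] 0.0904
 stud [316.4 231.6] 13 [ 0.4983 -0.1218  0.088 ] 0.09
 stud [335.3 236.5] 14 [ 0.4859 -0.17    0.088 ] 0.0919
 mean [ 0.52508948 -0.15397017] phase deg -13.8830087432684 0.9996378235160254 [0.04161549 0.04183957 0.04193765 0.04181432 0.04231478]
wrist boss 635 [0.45689176 0.15214258 0.06328249] [0.03327961 0.0326818  0.00455338]
 hole [279.7 136.2] 53 [0.4996 0.1513 0.014 ]
 hole [248.4 157.8] 49 [0.4724 0.1916 0.014 ]
 hole [309.6 159.9] 48 [0.4695 0.1129 0.014 ]
 hole [259.3 193.3] 39 [0.4255 0.1784 0.014 ]
 hole [296.  194.2] 39 [0.4242 0.13   0.014 ]
 mean [0.45822698 0.15284148] phase -2.0938833722117076 0.9999773234795559 [0.04138332 0.04128857 0.04152515 0.04157356 0.04101294]
top boss 106 [0.4567481  0.15079931 0.06410561] [0.03117491 0.03220956 0.0056726 ]
 hole [200.  242.2] 4 [0.4734 0.1892 0.014 ]
 hole [229.5 243.5] 4 [0.4701 0.1089 0.014 ]
 hole [204.5 259.5] 4 [0.4267 0.176  0.014 ]
 hole [222.5 260.5] 4 [0.4241 0.1272 0.014 ]
 mean [0.44857192 0.15033484] phase -2.884459674969836 0.5543511746239772 [0.04607926 0.04669772 0.03373758 0.03365218]
```

Both views agree on the phases: holes −2.1°, studs −13.8°, so the pulley needs about −11.7° of turn. The hub axis is near (0.526,−0.154). Next I'll grip the boss at yaw 0.

Run:
```python
from h import *
p=[.4577,.1515]
robot.move_straight([*p,.12],vel=.15)
print('hit',robot.move_straight([*p,.044],vel=.06,contact_N=8))
robot.grip(0.0,60); s=robot.sense(); print(s['opening'],s['gripper_force'],s['tcp_pos'],s['wrist_force'])
robot.move_straight([*p,.06],vel=.03); robot.move_straight([*p,.33],vel=.15)
s=robot.sense(); print(s['t'],s['tcp_pos'],s['wrist_force'],s['torque'],s['opening'])
f=save('wrist','held'); Pt=s['tcp_pos']; P=cloud(f)
Z=P[...,2]; print('disc z guess',Pt[2]-.044+.014, np.nanmedian(Z[(Z>.28)&(Z<.32)]))
```

```text
hit False
0.3790647227828091 59.208176136016846 [0.4577854  0.15126324 0.04435756] [-1.44480267 -1.03012021  3.98945905]
9.7917 [0.45730635 0.15130042 0.32918497] [ 0.5401303   0.03917891 -5.31565037] [0.02218014 0.01040182 0.01348645] 0.3766314823438608
disc z guess 0.29918496737015643 0.2976141579897806
```

View pics/held.png

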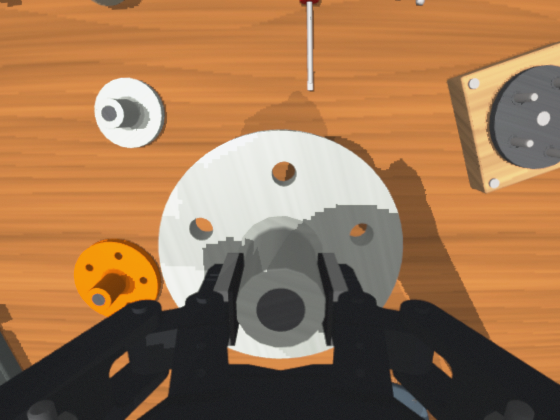

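The pulley hangs level in the jaws. Three holes are visible at (284,173), (201,229) and (361,233), which I'll use for its pose in the tool.

```bash
cat > held.py <<'E'
from h import *
from scipy.optimize import least_squares
def held(f,tcp,zt):
    P=cloud(f); C=[]
    v,u=np.mgrid[:420,:560]; W=on_plane(f,np.c_[u.ravel(),v.ravel()],zt).reshape(420,560,3)
    Z=P[...,2]; R=W[...,:2]-tcp[:2]; d=np.hypot(R[...,0],R[...,1])
    disc=(abs(Z-zt)<.006)&(d<.07); z0=np.median(Z[disc])
    m=((d<.054)&(d>.031)&((Z<z0-.002)|np.isnan(Z))&(v<255)).astype(np.uint8)
    n,l,s,ce=cv2.connectedComponentsWithStats(m)
    for i in range(1,n):
        if 100<s[i,4]<900:
            hull=np.argwhere(l==i)[:,::-1]; q=on_plane(f,hull,zt)[:,:2].astype(np.float32); c=cv2.minEnclosingCircle(q)
            print('hole',ce[i].round(1),s[i,4],c[0],2*c[1]); C.append(c[0])
    C=np.array(C); th0=np.arctan2(*(C-tcp[:2]).T[::-1])
    def r(x):
        th=np.arctan2(*(C-x[:2]).T[::-1]); k=np.round((th-x[2])/(2*np.pi/5)); a=x[2]+k*2*np.pi/5
        return (C-x[:2]-.042*np.c_[np.cos(a),np.sin(a)]).ravel()
    s=least_squares(r,[tcp[0],tcp[1],np.angle(np.exp(5j*th0).mean())/5]); print('z0',z0,'centre-tcp mm',(s.x[:2]-tcp[:2])*1e3,'phase',np.degrees(s.x[2]),'res mm',abs(s.fun).max()*1e3)
    return s.x
E
python3 - <<'E'
from held import *
f=dict(np.load('pics/held.npz')); held(f,np.array(robot.sense()['tcp_pos']),.2977); print(robot.sense()['tcp_rot'])
q=robot.inverse_kinematics([.526,-.154,.15],[np.pi,0,np.radians(-11.7)]);print(q)
E
```

```text
hole [283.8 173.2] 476 (0.49862897396087646, 0.15107622742652893) 0.012005157768726349
hole [201.  228.1] 391 (0.4711703658103943, 0.19203588366508484) 0.011850807815790176
hole [360.8 233.7] 361 (0.46812087297439575, 0.11289036273956299) 0.010692798532545567
z0 0.2976025423361899 centre-tcp mm [-0.67001258  1.56221236] phase -2.2868008354136204 res mm 0.4161019888400397
[3.14135928e+00 1.64543553e-03 1.58979678e-04]
[ 0.55667051  0.40293245 -0.44121424  1.91276907  0.22030404  0.87300749
 -1.77107678]
```

Run:
```python
from h import *
yaw=np.radians(-11.5); p=[.5263,-.1552]
robot.goto([*p,.25],[np.pi,0,yaw]); robot.move_straight([*p,.142],vel=.08)
robot.sleep(.3); s=robot.sense(); print(s['t'],s['tcp_pos'],s['tcp_rot'],s['wrist_force'],s['joint_pos'][-1])
h=robot.move_straight([*p,.120],vel=.01,contact_N=6)
s=robot.sense(); print(h,s['t'],s['tcp_pos'],s['wrist_force'],s['torque'])
save('side','s1')
```

```text
12.875 [ 0.52639341 -0.15522273  0.14219986] [ 3.14150582e+00 -3.86858891e-04 -2.00694260e-01] [-0.2582479   0.32198979 -4.81704091] -1.772675304852178
False 15.225 [ 0.52632415 -0.15523195  0.12003243] [ 0.12537284  0.89593084 -4.48914394] [ 0.00814292 -0.02357793 -0.0191283 ]
```

There was no contact down to 12 mm below the stud tips, so all five holes are over the studs. Continuing down to the flange.

Run:
```python
from h import *
p=[.5263,-.1552]
h=robot.move_straight([*p,.1025],vel=.01,contact_N=7)
s=robot.sense(); print(h,s['t'],s['tcp_pos'],s['wrist_force'],s['torque'])
f=save('side','s2'); im=cv2.imread('pics/s2.png')
u=cv2.projectPoints(np.array([[.526,-.155,.08]]),cv2.Rodrigues(f['R'])[0],f['t'],K(f),f['dist_coeffs'])[0].ravel().astype(int); print(u)
x,y=max(u[0]-80,0),max(u[1]-60,0)
cv2.imwrite('pics/s2c.png',cv2.resize(im[y:y+120,x:x+160],(800,600),interpolation=cv2.INTER_CUBIC))
```

```text
True 16.6917 [ 0.52628937 -0.15516501  0.10436356] [-0.40522787  0.54394147  5.75169969] [-0.03319878  0.08635529  0.00113373]
[289 200]
```

View pics/s2c.png

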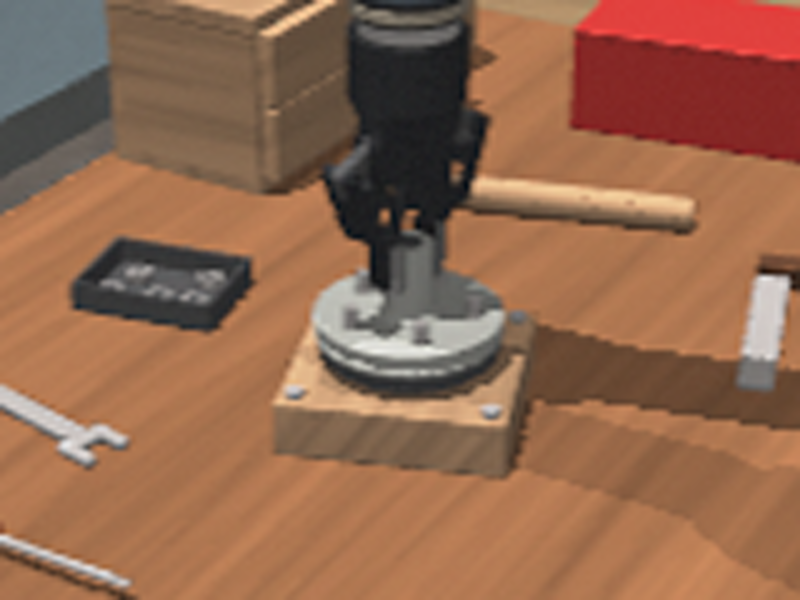

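The picture shows the pulley seated on the flange around (410,330), with the studs standing through its holes. Contact came at TCP z 0.1044, and the expected home height is 0.1043. Releasing and retreating straight up.

Run:
```python
from h import *
p=[.5263,-.1552]
robot.grip(1.0); robot.sleep(.2); robot.move_straight([*p,.12],vel=.03); robot.move_straight([*p,.33],vel=.12); robot.sleep(.5)
f=save('wrist','end'); P=cloud(f); D=np.hypot(P[...,0]-p[0],P[...,1]-p[1])
q=P[(D<.07)&(abs(P[...,2]-.074)<.004)]; print('disc',np.median(q,0),(q.max(0)+q.min(0))/2,np.ptp(q,axis=0)); A=np.linalg.lstsq(np.c_[q[:,:2],np.ones(len(q))],q[:,2],rcond=None)[0]; print('tilt',A[:2])
s=robot.sense(); print(s['t'],s['tcp_pos'],s['wrist_force'])
```

```text
disc [ 0.53206358 -0.15410808  0.07289574] [ 0.52560486 -0.15328929  0.07400163] [0.12392822 0.12407158 0.00798117]
tilt [0.00025697 0.00189181]
20.6917 [ 0.52630361 -0.15518175  0.33001172] [0.000926   0.15875646 0.13254385]
```

View pics/end.png

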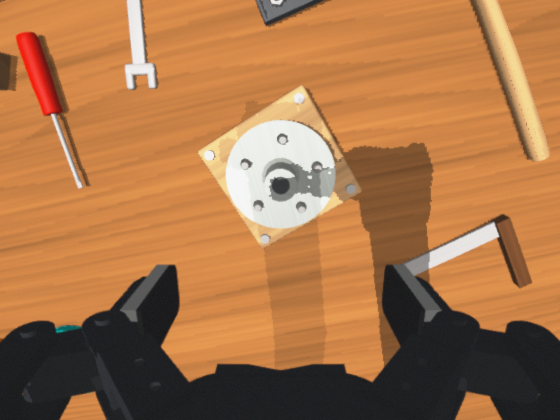

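The pulley sits flat at (281,174), with all five studs through its holes. The disc top is at about 73–74 mm, which is home, and the tilt is about 0.002. The gripper is clear.

```bash
python3 -c "
from plant import robot
print(robot.close_job())"
```

```text
the job is handed in; nothing more can be done
None
```

The five-hole pulley is fully home on the hub over all five studs, boss up and flat, the gripper is released and clear, and the job is handed in (about 21 s used; no verdict was returned).

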